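# Find the socket that fits the soda filler's valve nut

## Robot

A 7-joint arm with a two-finger parallel gripper is mounted at the origin on the work surface. World frame = base frame: x ahead of the robot, y to its left, z up, the work surface at z = 0. Lengths are in m, angles in rad, forces in N, time in s.
With the tool pointing down it reaches from about 0.425 to 1.025 m from the base axis. Payload 9.4 kg.
Tool frame: the origin (TCP) lies at the very end of the fingers, on their centre line; the grasp point (between the pads) lies 19 mm behind it (arm.pinch_z is the distance from the TCP to the grasp point, in m); z points along the fingers, y is the line along which they close (so a half turn about z gives the same grasp; the last joint's range is limited). The gripper opens to 93 mm and grips with 3 to 60 N. Pads are 15 mm wide; open, the fingers measure 128 mm over their backs; the gripper's body (75 mm by 188 mm) begins 65 mm behind the grasp point.
Start: joints at [1.038, 0.599, -0.003, 1.599, 0.002, 0.943, -0.08], TCP at [0.319, -0.651, 0.195] pointing down, gripper open.
Joint ranges: [-2.57, 2.57], [-0.35, 1.97], [-1.29, 1.29], [0.11, 2.56], [-1.05, 4.19], [0.11, 1.86], [-2.63, 2.63]. Speed limits (rad/s): [2.22, 2.22, 3.01, 3.01, 3.14, 3.14, 3.14].

## Interface

Orientations are given as a unit quaternion [x, y, z, w].
In Python, from rig import readout, viewer, arm gives the robot as it stands.
- The arm moves only by the tool carry_out, never from a script. Its argument "plan" is text: rows parted by semicolons, each of 4 numbers parted by spaces: the shift along the tool's x, y, z in m, then the turn about the tool's z in degrees. A call has exactly 10 rows; each row shifts and turns the commanded pose from where the row before left it, along the tool's axes as they then stand; what a row does not reach is not made up. A row lasts 1/10 s, in which the tool goes at most 50 mm and 8.59 degrees, less where a joint would pass 70% of its speed; a pose out of reach is approached as far as the arm can. A call is refused whole if a number of a shift passes 0.05 or a number of a turn 8.59, either way. A call with a gripper value outside its range is refused whole. "jaw" is the opening, from 0 (shut) to 1 (fully open), set as the call begins (left out, the last holds). The fingers move at their own pace and stop on an object; "grip_force" is the grip in N (left out, the last holds). Time passes only in rows, so rows that do not move let the fingers close, or fill a call up. It gives the time, the measured TCP pose, the force, the opening and the grip force at its end, in the units of the state.
- readout.sense(): the state, without advancing time (a new reading comes with each control period).
- viewer.snapshot(name): name is "scene" or "top" or "wrist"; returns a dict with "color" (384x512x3 uint8, red, green, blue), "mtx" (3x3 intrinsics, pixels), "view" (4x4, takes a point from world to camera coordinates). Camera axes: x right, y down, z forward; pixel columns grow to the right and rows downward; lengths in m; the calibration is good to about 2 mm. A picture is of the moment at which its call begins. There is no depth.
- arm.sign_off(): hands the job in; it is judged then, once.
Trained networks look in a picture, given as the dict that the camera call returned (one of the last four; its "shot" number tells which), for a name from the list of things; names that differ only in an ending like _2 or _b are one class to them, and where a whole thing is asked for, a point or a joint stands for the part that bears it (a point fixed in the world has none). Each returns a list of dicts, best first, with "conf" (0 to 1); they miss things now and then, are a little off and sometimes report something else, mostly with a low value. They report only what shows in the picture. A call takes as long as a camera call. They do not tell look-alikes from the thing itself.
- viewer.regions_of(picture, thing): "region" (384x512 bool, what is visible of it) and "location" ([column, row] in pixels, amid what is visible of it).
- viewer.landmark_of(picture, thing): "location" ([column, row] in pixels: a listed point, or the origin of a listed thing).
The state is a dict: "time_s": time; "joints": joint angles; "joint_vel": joint speeds; "tau": joint torques, N m; "tool_pos": TCP position; "eef_rot": TCP orientation; "wrist_force": force on the tool from outside, world axes, zero at the start; "ft_torque": the same for the moment, N m; "finger_gap": finger opening in m; "grasp_force": force on a finger pad.
Only numpy, scipy, OpenCV 4.12 (cv2) and the standard library are available. Lean on these libraries where they do the work, as an engineer would, in place of code of your own. Each camera call takes 0.05 s, during which the arm holds its last target. There are 200 camera calls.

## Task

Only one of the three look-alike sockets standing in the tray fits the hex nut on top of the soda filler's brass valve: pick them up by their hex adapters and try them on the nut until one drops right over it. Stand every socket that does not fit back upright in the tray, leave the bottles and the tumbler where they stand, and finish while still holding the right socket in the gripper, fully down and upright on the nut; do not let go of it.

Things in the scene. Friction and masses are not known exactly. Their poses are not given: they have to be found in the camera images.
- nut_seat (a point): Centre of the flat top of the round brass flange (54 mm across, 60 mm above the counter) that the hex nut stands on; a fitting socket's mouth comes to rest here. Nut axis = z (up), x square to a pair of nut flats (others every 60 degrees). The valve body below is fixed in the middle of a steel plate 150 x 150 x 12 mm.
- nut_top (a point): Top of the stud end (12 mm across) on the nut's axis, 22 mm above nut_seat. Fixed steel hex nut: 24 mm across flats for 12 mm up from the flange, 22 mm for 2 mm more, then a 3 mm tall round bevel from 22 to 19.6 mm diameter, then the stud. One socket's bore is 26.4 mm across flats and drops over the nut; the others' (19 mm or less) stay perched on its top, mouth about 17 mm above the flange.
- tray_floor (a point): The middle of the floor of the fixed open aluminium tray that the sockets stand in, 5 mm above the counter; inside 110 mm along its x by 270 mm along its y, rim 10 mm above this floor, 5 mm thick, no dividers. The sockets start in a row along its y, about 85 mm apart, in any order.
- socket_a_mid (a point): Steel socket, like the other two from outside: round body 36 mm across, 46 mm tall, mouth down; a hex adapter bar to grip it by, 24 mm across flats, rises from its top (46 to 86 mm above the mouth). Bore: hexagonal, 30 mm deep, flats in line with the adapter's flats. Point: on the axis, 43 mm above the mouth; z up, x square to a pair of flats (others every 60 degrees). 0.2 to 0.4 kg.
- socket_b_mid (a point): Steel socket, like the other two from outside: round body 36 mm across, 46 mm tall, mouth down; a hex adapter bar to grip it by, 24 mm across flats, rises from its top (46 to 86 mm above the mouth). Bore: hexagonal, 30 mm deep, flats in line with the adapter's flats. Point: on the axis, 43 mm above the mouth; z up, x square to a pair of flats (others every 60 degrees). 0.2 to 0.4 kg.
- socket_c_mid (a point): Steel socket, like the other two from outside: round body 36 mm across, 46 mm tall, mouth down; a hex adapter bar to grip it by, 24 mm across flats, rises from its top (46 to 86 mm above the mouth). Bore: hexagonal, 30 mm deep, flats in line with the adapter's flats. Point: on the axis, 43 mm above the mouth; z up, x square to a pair of flats (others every 60 degrees). 0.2 to 0.4 kg.
- bottle_1_mid (a point): Bystander: a green glass soda bottle, 60 mm across, 210 mm tall, standing; the point is on its axis, 105 mm up.
- bottle_2_mid (a point): Bystander: a green glass soda bottle, 60 mm across, 210 mm tall, standing; the point is on its axis, 105 mm up.
- tumbler_mid (a point): Bystander: an open steel tumbler, 72 mm across the rim, 85 mm tall, standing; the point is on its axis, 42 mm up.
There are look-alikes about, which are no part of the job. Leave any brown or orange look-alike of the part that bears socket_a_mid alone.

How it is judged:
At the end, for the whole second after the job is handed in: One socket (only the one whose bore fits can get there) is on the nut: axis within 4 mm of the nut's, mouth within 3.5 mm of the flange, upright within 0.08 rad, at rest, and gripped by the fingers (over 2 N). The other two stand upright (within 0.1 rad) on the floor of the tray (((horizontal distance between socket_a_mid and nut_seat below 0.004 m and z of socket_a_mid in the frame of nut_seat between 0.04 and 0.0465 m and angle between socket_a_mid's own z axis and vertical below 0.08 rad and contact force between the fingers and socket_a above 2 N and linear speed of socket_a below 0.02 m/s and angle between each of socket_b_mid, socket_c_mid's own z axis and vertical below 0.1 rad and z of socket_b_mid in the frame of tray_floor between 0.039 and 0.047 m and x of socket_b_mid in the frame of tray_floor between -0.055 and 0.055 m and y of socket_b_mid in the frame of tray_floor between -0.135 and 0.135 m and z of socket_c_mid in the frame of tray_floor between 0.039 and 0.047 m and x of socket_c_mid in the frame of tray_floor between -0.055 and 0.055 m and y of socket_c_mid in the frame of tray_floor between -0.135 and 0.135 m) or (horizontal distance between socket_b_mid and nut_seat below 0.004 m and z of socket_b_mid in the frame of nut_seat between 0.04 and 0.0465 m and angle between socket_b_mid's own z axis and vertical below 0.08 rad and contact force between the fingers and socket_b above 2 N and linear speed of socket_b below 0.02 m/s and angle between each of socket_a_mid, socket_c_mid's own z axis and vertical below 0.1 rad and z of socket_a_mid in the frame of tray_floor between 0.039 and 0.047 m and x of socket_a_mid in the frame of tray_floor between -0.055 and 0.055 m and y of socket_a_mid in the frame of tray_floor between -0.135 and 0.135 m and z of socket_c_mid in the frame of tray_floor between 0.039 and 0.047 m and x of socket_c_mid in the frame of tray_floor between -0.055 and 0.055 m and y of socket_c_mid in the frame of tray_floor between -0.135 and 0.135 m) or (horizontal distance between socket_c_mid and nut_seat below 0.004 m and z of socket_c_mid in the frame of nut_seat between 0.04 and 0.0465 m and angle between socket_c_mid's own z axis and vertical below 0.08 rad and contact force between the fingers and socket_c above 2 N and linear speed of socket_c below 0.02 m/s and angle between each of socket_a_mid, socket_b_mid's own z axis and vertical below 0.1 rad and z of socket_a_mid in the frame of tray_floor between 0.039 and 0.047 m and x of socket_a_mid in the frame of tray_floor between -0.055 and 0.055 m and y of socket_a_mid in the frame of tray_floor between -0.135 and 0.135 m and z of socket_b_mid in the frame of tray_floor between 0.039 and 0.047 m and x of socket_b_mid in the frame of tray_floor between -0.055 and 0.055 m and y of socket_b_mid in the frame of tray_floor between -0.135 and 0.135 m))); the arm keeps its last pose, push and grip.
It fails at once if the bottle 1 is pushed more than 40 mm away or tipped (distance of bottle_1_mid from where it was at the start of the episode above 0.04 m or angle between bottle_1_mid's own z axis and vertical above 0.35 rad).
It fails at once if the bottle 2 is pushed more than 40 mm away or tipped (distance of bottle_2_mid from where it was at the start of the episode above 0.04 m or angle between bottle_2_mid's own z axis and vertical above 0.35 rad).
It fails at once if the tumbler is pushed more than 40 mm away or tipped (distance of tumbler_mid from where it was at the start of the episode above 0.04 m or angle between tumbler_mid's own z axis and vertical above 0.35 rad).
It also fails if it takes over 72 s, if anything falls off the work surface, if the arm or the gripper's body presses on something with over 40 N, if the wrist force passes 120 N, or if a joint passes its speed limit or range.

## Working session

There is one attempt and no reset: what is moved stays moved. The work goes in short steps, Python scripts to look and compute and a tool call to move; the robot and the scene stay as the last step left them, time stands still between calls to the robot, and variables do not carry over. Pictures are saved under pics/ and viewed, at most 10 in all, crops included, and the job is handed in when it is done.

Besides the shell and the picture viewer there is one more tool, called by a JSON object that holds its "method" and its "body". carry_out: Moves the arm, as the interface text tells. Its arguments: {"type":"object","properties":{"plan":{"type":"string"},"jaw":{"type":"number"},"grip_force":{"type":"number"}},"required":["plan"]}

```bash
mkdir -p pics; ls
cat > h.py <<'E'
import numpy as np, cv2
from rig import readout, viewer, arm
def ray(p,uv):
    V=p["view"];K=p["mtx"];R=V[:3,:3];t=V[:3,3]
    return -R.T@t, R.T@np.linalg.solve(K,np.array([uv[0],uv[1],1.]))
def atz(p,uv,z):
    c,d=ray(p,uv); return c+d*(z-c[2])/d[2]
def proj(p,X):
    q=p["view"][:3,:3]@np.array(X)+p["view"][:3,3]; q=p["mtx"]@q; return q[:2]/q[2]
def tri(obs):
    A=np.zeros((3,3));b=np.zeros(3)
    for c,d in obs:
        d=d/np.linalg.norm(d);M=np.eye(3)-np.outer(d,d);A+=M;b+=M@c
    return np.linalg.solve(A,b)
def save(p,n): cv2.imwrite("pics/"+n+".png",p["color"][:,:,::-1])
E
python3 - <<'E'
from h import *
np.set_printoptions(precision=4,suppress=True)
s=readout.sense();print(s)
Z=dict(nut_seat=.06,nut_top=.082,tray_floor=.005,socket_a_mid=.048,bottle_1_mid=.105,tumbler_mid=.042)
ims=[]
for n in ("scene","top"):
    p=viewer.snapshot(n);ims.append(p["color"])
    for k,z in Z.items():
        for r in viewer.landmark_of(p,k): print(n,k,round(r["conf"],2),np.round(r["location"],1),atz(p,r["location"],z)[:2])
im=np.vstack(ims)
cv2.imwrite("pics/a.png",cv2.resize(im,None,fx=.78,fy=.78,interpolation=cv2.INTER_AREA)[:,:,::-1])
E
```

```text
pics
{'time_s': 0.0, 'joints': array([ 1.0383,  0.6001, -0.0025,  1.6001,  0.0018,  0.9429, -0.0798]), 'joint_vel': array([-0.    , -0.0012,  0.0009,  0.0016, -0.0017,  0.0003, -0.0006]), 'tau': array([  0.0001, -76.5077,   1.4973, -25.2354,  -0.0524,   0.017 ,
         0.0002]), 'tool_pos': array([ 0.3189, -0.6505,  0.1946]), 'eef_rot': array([ 0.9741,  0.2259, -0.0002, -0.0007]), 'wrist_force': array([-0.1165,  0.2979, -0.2999]), 'ft_torque': array([ 0.0652,  0.0274, -0.0311]), 'grasp_force': 0.0, 'finger_gap': 0.09268934956613276}
scene nut_seat 0.8 [320.9 270.4] [0.5484 0.1819]
scene nut_top 0.93 [324.3 268.7] [0.5489 0.1882]
scene tray_floor 0.74 [226.7 122. ] [ 0.4972 -0.313 ]
scene tray_floor 0.71 [244.6 151. ] [ 0.5058 -0.1981]
scene socket_a_mid 0.83 [247.5 140.5] [ 0.4998 -0.1921]
scene socket_a_mid 0.71 [200.5 158. ] [ 0.6253 -0.2008]
scene socket_a_mid 0.62 [281.2 116. ] [ 0.3814 -0.2215]
scene bottle_1_mid 0.89 [166.4 201.3] [ 0.7496 -0.0881]
scene tumbler_mid 0.63 [320.2 179.9] [ 0.4116 -0.0051]
top nut_seat 0.61 [168.7 195.6] [0.5484 0.1891]
top nut_top 0.65 [165.1 196.7] [0.5456 0.1923]
top tray_floor 0.61 [320.9 209.9] [ 0.509  -0.1984]
top socket_a_mid 0.75 [321.6 167.7] [ 0.6167 -0.1934]
top socket_a_mid 0.62 [323.  210.5] [ 0.5089 -0.1957]
top socket_a_mid 0.61 [331.8 264.3] [ 0.3747 -0.216 ]
top bottle_1_mid 0.92 [275.  106.1] [ 0.7588 -0.074 ]
top tumbler_mid 0.61 [247.2 250.6] [ 0.4089 -0.0047]
```

View pics/a.png

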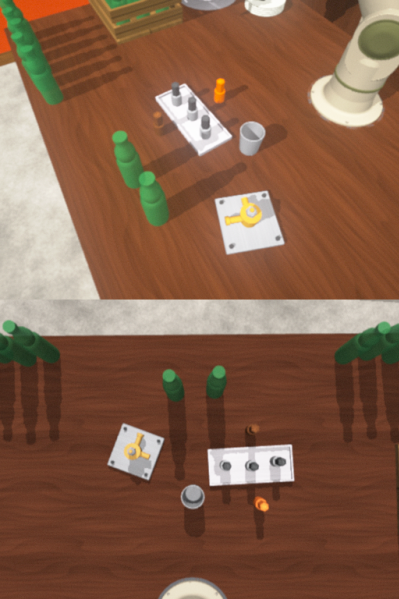

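The top view shows the tray near (0.51, -0.20) with three grey sockets at full-image pixels of about (290,213), (323,213) and (356,208). The valve plate is at (170,195). The brown and orange look-alikes are outside the tray. I'll move over the tray for a wrist view.

{"method": "carry_out", "body": {"plan": "0.034 -0.03 -0.015 0;0.034 -0.03 -0.015 0;0.034 -0.03 -0.015 0;0.034 -0.03 -0.015 0;0.034 -0.03 -0.015 0;0.034 -0.03 -0.015 0;0.034 -0.03 -0.015 0;0.034 -0.03 -0.015 0;0.034 -0.03 -0.015 0;0.034 -0.03 -0.015 0", "jaw": 0.75}}

```text
time_s: 1.7
tool_pos: [0.4927, -0.2302, 0.3464]
eef_rot: [0.974, 0.226, 0.0, 0.0]
wrist_force: [1.0, -0.7, 0.7]
finger_gap: 0.0702
grasp_force: 0.0
```

Run:
```python
from h import *
np.set_printoptions(precision=4,suppress=True)
s=readout.sense();print(s["time_s"],s["tool_pos"],s["eef_rot"],s["joints"],s["finger_gap"])
Z=dict(nut_seat=.06,nut_top=.082,tray_floor=.005,socket_a_mid=.048,bottle_1_mid=.105,tumbler_mid=.042)
p=viewer.snapshot("wrist");save(p,"w1")
V=p["view"];print("cam",-V[:3,:3].T@V[:3,3],V[2,:3],V[0,:3])
for k,z in Z.items():
    for r in viewer.landmark_of(p,k): print(k,round(r["conf"],2),np.round(r["location"],1),atz(p,r["location"],z)[:2])
```

```text
1.7 [ 0.4927 -0.2302  0.3464] [0.9742 0.2259 0.0003 0.0003] [ 0.4148  0.2347 -0.1038  1.8149  0.0274  1.0926 -0.8138] 0.07017954873472035
cam [ 0.5684 -0.1929  0.5363] [-0.2697 -0.1318 -0.9539] [ 0.4391 -0.8985 -0.    ]
tray_floor 0.58 [236.4 130.7] [ 0.4997 -0.1932]
socket_a_mid 0.7 [235.3 131.9] [ 0.5028 -0.1924]
socket_a_mid 0.67 [270.1  59.3] [ 0.6233 -0.1937]
socket_a_mid 0.64 [221.5 201.1] [ 0.3852 -0.2209]
```

View pics/w1.png

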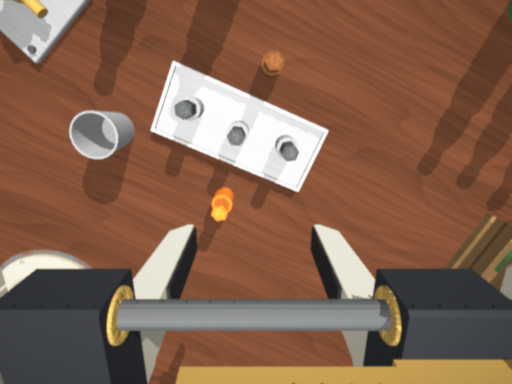

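The wrist view shows the tray, with hex tops at about (186,108), (237,134) and (288,149). The orange look-alike is at (222,205) and the tumbler at (100,135). Next I'll rectify the tops to get axis positions and yaws.

```bash
cat >> h.py <<'E'
def rect(p,ctr,z,half=.03,n=240):
    # image: columns = +world x, rows = -world y
    q=[(ctr[0]+a*half,ctr[1]+b*half,z) for a,b in((-1,1),(1,1),(1,-1),(-1,-1))]
    src=np.float32([proj(p,X) for X in q]);dst=np.float32([[0,0],[n,0],[n,n],[0,n]])
    return cv2.warpPerspective(p["color"],cv2.getPerspectiveTransform(src,dst),(n,n),flags=cv2.INTER_CUBIC)
E
python3 - <<'E'
from h import *
np.set_printoptions(precision=4,suppress=True)
p=viewer.snapshot("wrist");out=[]
for uv in((186,108),(237,134),(288,149)):
    c=atz(p,uv,.091);print(c)
    im=rect(p,c,.091);out.append(im)
cv2.imwrite("pics/r1.png",np.hstack(out)[:,:,::-1])
for r in viewer.regions_of(p,"socket_a_mid"): print(r["conf"],r["location"],r["region"].sum())
for r in viewer.regions_of(p,"tray_floor"):print(r["conf"],r["location"])
E
```

```text
[ 0.507  -0.1182  0.091 ]
[ 0.5055 -0.1992  0.091 ]
[ 0.5185 -0.2766  0.091 ]
0.85 [233.0, 131.3] 433
0.82 [219.4, 199.4] 555
0.74 [270.2, 60.4] 490
0.73 [229.1, 120.0]
```

View pics/r1.png

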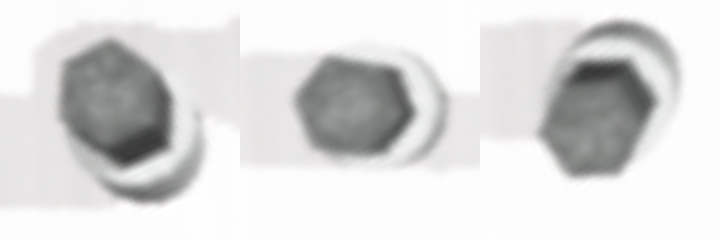

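{"method": "carry_out", "body": {"plan": "0.0063 -0.0103 0.021 -0.4;0.0063 -0.0103 0.021 -0.4;0.0063 -0.0103 0.021 -0.4;0.0063 -0.0103 0.021 -0.4;0.0063 -0.0103 0.021 -0.4;0.0063 -0.0103 0.021 -0.4;0.0063 -0.0103 0.021 -0.4;0.0063 -0.0103 0.021 -0.4;0.0063 -0.0103 0.021 -0.4;0.0063 -0.0103 0.021 -0.4"}}

```text
time_s: 3.2
tool_pos: [0.4997, -0.1118, 0.1344]
eef_rot: [0.966, 0.259, -0.0, 0.0]
wrist_force: [0.9, 0.2, -0.1]
finger_gap: 0.0692
grasp_force: 0.0
```

```bash
cat >> h.py <<'E'
def yaw(q):
    from scipy.spatial.transform import Rotation as R
    M=R.from_quat(q).as_matrix();return M,np.degrees(np.arctan2(M[1,1],M[0,1]))
def hexfit(p,x0,y0,z,af,a0=None,half=.03):
    """best hexagon by edge gradient on plane z; returns x,y,yaw of a flat normal (deg, mod 60)"""
    n=480;im=cv2.cvtColor(rect(p,(x0,y0),z,half,n),cv2.COLOR_RGB2GRAY).astype(np.float32)
    im=cv2.GaussianBlur(im,(0,0),3);gx=cv2.Sobel(im,cv2.CV_32F,1,0);gy=cv2.Sobel(im,cv2.CV_32F,0,1)
    s=n/(2*half);ap=af/2*s;t=np.linspace(-.5,.5,25)*ap*2/np.sqrt(3)*.85;best=[]
    def score(cx,cy,a,sc=1):
        v=[]
        for k in range(6):
            w=np.radians(a+60*k);nx,ny=np.cos(w),-np.sin(w)
            X=cx+ap*nx-t*ny;Y=cy+ap*ny+t*nx
            i=np.clip(Y.astype(int),0,n-1);j=np.clip(X.astype(int),0,n-1)
            v.append(np.mean(gx[i,j]*nx+gy[i,j]*ny))
        return np.clip(np.array(v),-60,60)
    r=[]
    for st,rg,ra in((8,80,range(0,60,4)),(2,8,range(-4,5)),(1,2,np.arange(-1,1.1,.5))):
        if not r:c=(n/2,n/2,0)
        else:c=r[1:]
        r=max((abs(score(c[0]+dx,c[1]+dy,c[2]+da)).sum(),c[0]+dx,c[1]+dy,c[2]+da)
          for dx in np.arange(-rg,rg+1,st) for dy in np.arange(-rg,rg+1,st) for da in ra)
    cx,cy,a=r[1:]
    im2=rect(p,(x0,y0),z,half,n).copy()
    P=[(cx+ap*2/np.sqrt(3)*np.cos(np.radians(a+30+60*k)),cy-ap*2/np.sqrt(3)*np.sin(np.radians(a+30+60*k))) for k in range(6)]
    cv2.polylines(im2,[np.int32(P)],True,(255,0,0),1)
    return x0+(cx-n/2)/s,y0-(cy-n/2)/s,a%60,r[0],im2
E
python3 - <<'E'
from h import *
np.set_printoptions(precision=4,suppress=True)
s=readout.sense();M,a=yaw(s["eef_rot"]);print(s["time_s"],s["tool_pos"],a)
p=viewer.snapshot("wrist")
x,y,h,sc,im=hexfit(p,.504,-.110,.091,.024)
print(x,y,h,sc, "delta tool",M.T@(np.array([x,y,.056])-s["tool_pos"]))
cv2.imwrite("pics/w2.png",np.hstack([p["color"][:,:],cv2.resize(im,(384,384))])[:,:,::-1][:, :][:, -890:][:, 90:])
E
```

```text
3.2 [ 0.4997 -0.1118  0.1344] -59.952975753226674
0.50375 -0.11175 58.5 248.98240738831458 delta tool [0.0036 0.002  0.0784]
```

View pics/w2.png

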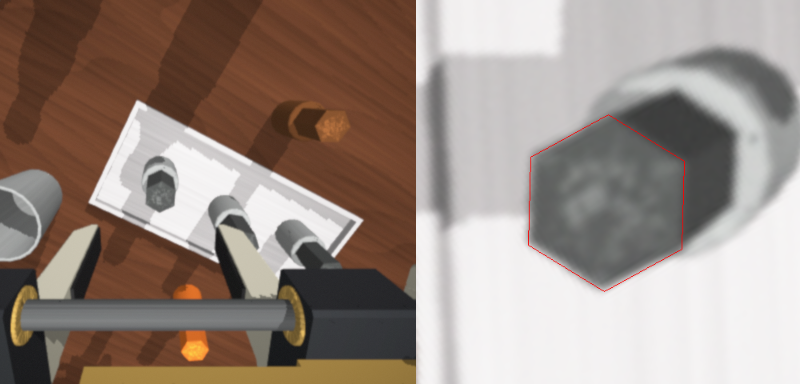

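The fit is clean: the first socket is at (0.5038, -0.1118), with a flat normal at 58.5°. Descending onto it.

{"method": "carry_out", "body": {"plan": "0.0018 0.001 0.01 0.75;0.0018 0.001 0.01 0.75;0 0 0.01 0;0 0 0.01 0;0 0 0.01 0;0 0 0.01 0;0 0 0.01 0;0 0 0.008 0;0 0 0 0;0 0 0 0", "jaw": 0.5}}

```text
time_s: 4.25
tool_pos: [0.5039, -0.1113, 0.0573]
eef_rot: [0.969, 0.247, -0.0, -0.0]
wrist_force: [-0.7, -0.1, -0.1]
finger_gap: 0.0462
grasp_force: 0.0
```

{"method": "carry_out", "body": {"plan": "0 0 0 0;0 0 0 0;0 0 0 0;0 0 0 0;0 0 0 0;0 0 0 0;0 0 0 0;0 0 -0.01 0;0 0 -0.02 0;0 0 -0.03 0", "jaw": 0, "grip_force": 40}}

```text
time_s: 5.25
tool_pos: [0.5024, -0.1111, 0.1171]
eef_rot: [0.969, 0.247, -0.002, -0.001]
wrist_force: [0.6, 0.1, -2.6]
finger_gap: 0.0231
grasp_force: 40.0
```

{"method": "carry_out", "body": {"plan": "0 0 -0.03 0;0 -0.005 -0.03 0;0.015 -0.027 -0.02 0;0.017 -0.03 0 0;0.017 -0.03 0 0;0.017 -0.03 0 0;0.017 -0.03 0 0;0.017 -0.03 0 0;0.017 -0.03 0 0;0.017 -0.03 0 0"}}

```text
time_s: 6.25
tool_pos: [0.5048, 0.1663, 0.1976]
eef_rot: [0.969, 0.247, -0.0, 0.0]
wrist_force: [0.8, -0.2, -3.2]
finger_gap: 0.0235
grasp_force: 40.0
```

Run:
```python
from h import *
np.set_printoptions(precision=4,suppress=True)
s=readout.sense();M,a=yaw(s["eef_rot"]);print(s["time_s"],s["tool_pos"],a,s["wrist_force"])
p=viewer.snapshot("wrist");save(p,"w3raw")
for k,z in dict(nut_seat=.06,nut_top=.082).items():
    for r in viewer.landmark_of(p,k): print(k,round(r["conf"],2),np.round(r["location"],1),atz(p,r["location"],z)[:2])
x,y,h,sc,im=hexfit(p,.548,.189,.072,.024,half=.025)
print(x,y,h,sc)
cv2.imwrite("pics/w3.png",np.hstack([p["color"][:,60:476],cv2.resize(im,(384,384))])[:,:,::-1])
```

```text
6.25 [0.5048 0.1663 0.1976] -61.38197913010275 [ 0.7979 -0.1732 -3.1797]
nut_seat 0.62 [256.2 124. ] [0.5527 0.1895]
nut_top 0.62 [254.  129.2] [0.549  0.1901]
0.5422708333333334 0.18795833333333334 36.5 35.762470723003496
```

View pics/w3.png

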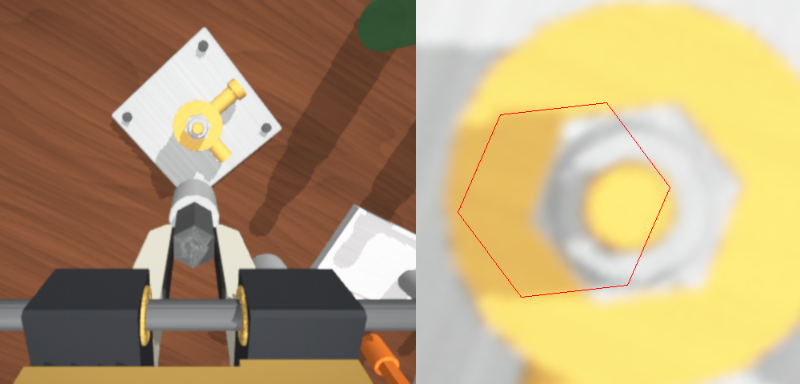

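```bash
cat > nut.py <<'E'
from h import *
from scipy.optimize import minimize
def fitnut(p,c0=(.550,.1885)):
    hsv=cv2.cvtColor(p["color"],cv2.COLOR_RGB2HSV)
    q=dict(p);S=hsv[:,:,1];q["color"]=cv2.merge([S,S,S])
    q["color"]=np.where(q["color"]>110,200,20).astype(np.uint8)
    n=480;half=.03;s=n/(2*half);res={}
    # hexagon region = low-saturation blob inside flange, at z .07
    im=rect(q,c0,.070,half,n)[:,:,0]; m=cv2.GaussianBlur(im,(0,0),2).astype(float)
    yy,xx=np.mgrid[0:n,0:n]
    def cost(v,af=.0242):
        cx,cy,a=v;d=np.max([(xx-cx)*np.cos(np.radians(a+60*k))-(yy-cy)*np.sin(np.radians(a+60*k)) for k in range(6)],0)
        ap=af/2*s
        ring_in=(d<ap)&(d>ap-14);ring_out=(d>ap)&(d<ap+14)
        return m[ring_in].mean()-m[ring_out].mean()
    best=min(((cost((n/2+dx,n/2+dy,a)),n/2+dx,n/2+dy,a) for dx in range(-48,49,8) for dy in range(-48,49,8) for a in range(0,60,6)))
    r=minimize(cost,best[1:],method="Nelder-Mead",options=dict(initial_simplex=[np.array(best[1:])+d for d in((0,0,0),(5,0,0),(0,5,0),(0,0,4))]))
    cx,cy,a=r.x;res["hex.070"]=(c0[0]+(cx-n/2)/s,c0[1]-(cy-n/2)/s,a%60,r.fun)
    im=rect(q,c0,.082,half,n)[:,:,0];num,lab,st,ce=cv2.connectedComponentsWithStats((im>110).astype(np.uint8))
    for k in range(1,num):
        d=2*np.sqrt(st[k,4]/np.pi)/s
        if .008<d<.016: res["stud%d"%k]=(c0[0]+(ce[k][0]-n/2)/s,c0[1]-(ce[k][1]-n/2)/s,d)
    return res
E
python3 - <<'E'
from nut import *
np.set_printoptions(precision=4,suppress=True)
p=viewer.snapshot("wrist");print(fitnut(p))
s=readout.sense();M,a=yaw(s["eef_rot"])
x,y,h,sc,im=hexfit(p,*s["tool_pos"][:2],s["tool_pos"][2]-.0523+.086,.024)
print("held top",x,y,h,sc,a,s["tool_pos"],M[:2,:2])
E
```

```text
{'hex.070': (np.float64(0.5517871383390889), np.float64(0.18786015202373427), np.float64(41.53175936246465), np.float64(-100.65349720535795)), 'stud2': (np.float64(0.5514656307550645), np.float64(0.18775147329650094), np.float64(0.010393575786206784))}
held top 0.5161295725647935 0.17439478442452366 18.5 172.92216615164295 -61.26598019945551 [0.5049 0.1656 0.1973] [[ 0.8769  0.4807]
 [ 0.4807 -0.8769]]
```

Nut centre is about (0.5515, 0.1878), with flat normals at about 37°. I'll go above it and turn +21.6°, then lower slowly.

{"method": "carry_out", "body": {"plan": "0.017 0.001 0 0;0.017 0.001 0 0;0.0173 0.0013 0 0;0 0 0.01 5.4;0 0 0.01 5.4;0 0 0.01 5.4;0 0 0.01 5.4;0 0 0.008 0;0 0 0 0;0 0 0 0"}}

```text
time_s: 7.45
tool_pos: [0.5522, 0.1863, 0.1495]
eef_rot: [0.998, 0.062, -0.0, 0.0]
wrist_force: [0.7, 0.1, -2.1]
finger_gap: 0.0235
grasp_force: 40.0
```

Run:
```python
from h import *
np.set_printoptions(precision=4,suppress=True)
s=readout.sense();M,a=yaw(s["eef_rot"]);print(s["time_s"],s["tool_pos"],a,s["wrist_force"])
print(M.T@(np.array([.5515,.1878,s["tool_pos"][2]])-s["tool_pos"]))
```

```text
7.45 [0.5522 0.1863 0.1495] -82.9062894028569 [ 0.6776  0.0601 -2.0712]
[-0.0005 -0.0016 -0.    ]
```

{"method": "carry_out", "body": {"plan": "-0.0005 -0.0015 0 0;0 0 0.004 0;0 0 0.004 0;0 0 0.004 0;0 0 0.004 0;0 0 0.003 0;0 0 0.002 0;0 0 0.002 0;0 0 0 0;0 0 0 0"}}

```text
time_s: 8.45
tool_pos: [0.5534, 0.1893, 0.1293]
eef_rot: [0.998, 0.061, 0.002, -0.001]
wrist_force: [-3.4, -0.7, 24.5]
finger_gap: 0.0233
grasp_force: 40.1
```

It is perched at about 17 mm above the flange and doesn't fit, so it goes back to the tray.

{"method": "carry_out", "body": {"plan": "0 0 -0.03 0;0 0 -0.02 0;-0.0105 0.0364 0 0;-0.0105 0.0364 0 0;-0.0105 0.0364 0 0;-0.0105 0.0364 0 0;-0.0105 0.0364 0 0;-0.0105 0.0364 0 0;-0.0105 0.0364 0 0;-0.0105 0.0364 0 0"}}

```text
time_s: 9.45
tool_pos: [0.5034, -0.1124, 0.1764]
eef_rot: [0.998, 0.061, 0.0, 0.0]
wrist_force: [0.5, -1.3, -3.2]
finger_gap: 0.0235
grasp_force: 40.0
```

{"method": "carry_out", "body": {"plan": "0 0 0.02 0;0 0 0.02 0;0 0 0.02 0;0 0 0.02 0;0 0 0.02 0;0 0 0.01 0;0 0 0.005 0;0 0 0.002 0;0 0 0 0;0 0 0 0"}}

```text
time_s: 10.45
tool_pos: [0.5042, -0.111, 0.0601]
eef_rot: [0.998, 0.061, 0.001, 0.0]
wrist_force: [0.4, -0.4, -2.2]
finger_gap: 0.0235
grasp_force: 40.0
```

{"method": "carry_out", "body": {"plan": "0 0 0.001 0;0 0 0.001 0;0 0 0.001 0;0 0 0.0005 0;0 0 0 0;0 0 0 0;0 0 0 0;0 0 0 0;0 0 0 0;0 0 0 0"}}

```text
time_s: 11.45
tool_pos: [0.5045, -0.1113, 0.0576]
eef_rot: [0.998, 0.061, 0.001, 0.0]
wrist_force: [-2.6, 0.6, 20.5]
finger_gap: 0.0237
grasp_force: 40.0
```

```bash
python3 -c "
from h import *
s=readout.sense();print(s['tool_pos'],s['wrist_force'])"
```

```text
[ 0.50449171 -0.11126247  0.05756381] [-2.64889597  0.64717532 20.53884797]
```

{"method": "carry_out", "body": {"plan": "0 0 -0.001 0;0 0 0 0;0 0 0 0;0 0 0 0;0 0 -0.005 0;0 0 -0.015 0;0 0 -0.02 0;0 0 -0.02 0;0 0 -0.02 0;0 0 -0.02 0", "jaw": 0.5}}

```text
time_s: 12.45
tool_pos: [0.5036, -0.111, 0.1579]
eef_rot: [0.998, 0.061, -0.0, -0.0]
wrist_force: [1.1, -1.2, -0.9]
finger_gap: 0.0465
grasp_force: 0.0
```

Run:
```python
from h import *
np.set_printoptions(precision=4,suppress=True)
s=readout.sense();M,a=yaw(s["eef_rot"]);print(s["time_s"],s["tool_pos"],a,s["finger_gap"])
p=viewer.snapshot("wrist")
ims=[p["color"]]
for c in((.504,-.111),(.504,-.195),(.518,-.276)):
    x,y,h,sc,im=hexfit(p,*c,.091,.024);print(x,y,h,sc,"delta",M.T@(np.array([x,y,.057])-s["tool_pos"]))
    ims.append(cv2.resize(im,(128,128)))
cv2.imwrite("pics/w4.png",np.hstack([ims[0],np.vstack(ims[1:])])[:,:,::-1])
```

```text
12.45 [ 0.5036 -0.111   0.1579] -82.98578092149737 0.046534027426671266
0.503 -0.111875 35.5 222.09070617031637 delta [-0.0007  0.0008  0.1009]
0.501875 -0.196125 21.5 272.1666661535746 delta [-0.0121  0.0843  0.1009]
0.519 -0.27275000000000005 42.0 130.863728568444 delta [-0.0045  0.1625  0.1009]
```

View pics/w4.png

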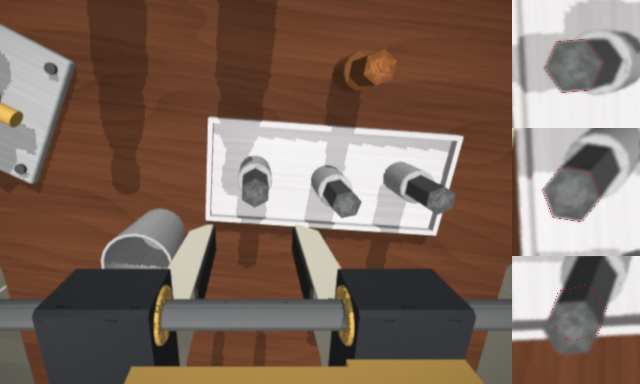

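{"method": "carry_out", "body": {"plan": "-0.004 0.0281 0 0;-0.004 0.0281 0 0;-0.0041 0.0281 0 0;0 0 0.014 5.2;0 0 0.014 5.2;0 0 0.014 5.1;0 0 0.02 0;0 0 0.02 0;0 0 0.012 0;0 0 0.0055 0"}}

```text
time_s: 13.5
tool_pos: [0.5015, -0.1959, 0.0563]
eef_rot: [0.997, -0.074, -0.001, -0.0]
wrist_force: [1.1, 0.4, 0.2]
finger_gap: 0.047
grasp_force: 0.0
```

{"method": "carry_out", "body": {"plan": "0 0 0 0;0 0 0 0;0 0 0 0;0 0 0 0;0 0 0 0;0 0 0 0;0 0 -0.01 0;0 0 -0.03 0;0 0 -0.04 0;0 0 -0.03 0", "jaw": 0}}

```text
time_s: 14.5
tool_pos: [0.5019, -0.1961, 0.1697]
eef_rot: [0.997, -0.074, 0.0, 0.0]
wrist_force: [1.4, 0.2, -2.4]
finger_gap: 0.0235
grasp_force: 40.0
```

{"method": "carry_out", "body": {"plan": "-0.007 -0.0467 0 0;-0.007 -0.0467 0 0;-0.007 -0.0467 0 0;-0.007 -0.0467 0 0;-0.007 -0.0467 0 0;-0.007 -0.0467 0 0;-0.007 -0.0467 0 0;-0.007 -0.0467 0 0;0 0 0 -7.8;0 0 0 -7.7"}}

```text
time_s: 15.5
tool_pos: [0.5008, 0.1841, 0.1676]
eef_rot: [0.998, 0.066, -0.0, 0.0]
wrist_force: [0.5, -1.0, -2.3]
finger_gap: 0.0234
grasp_force: 40.0
```

Run:
```python
from nut import *
np.set_printoptions(precision=4,suppress=True)
p=viewer.snapshot("wrist");print(fitnut(p))
s=readout.sense();M,a=yaw(s["eef_rot"]);print(s["tool_pos"],a,s["joint_vel"].max())
a1=rect(p,(.5515,.1878),.072,.025,400);a2=rect(p,(.5515,.1878),.06,.03,400)
hs=cv2.cvtColor(a1,cv2.COLOR_RGB2HSV)[:,:,1]
for im,g,r in((a1,12/.025*.2,1),(a2,27/.03*.2,0)):
    pass
ap=.012*8000
cv2.polylines(a1,[np.int32([(200+ap*1.1547*np.cos(np.radians(67+60*k)),200-ap*1.1547*np.sin(np.radians(67+60*k))) for k in range(6)])],True,(255,0,0),1)
cv2.circle(a2,(200,200),int(.027*400/.06),(255,0,0),1)
cv2.imwrite("pics/w5.png",np.hstack([a1,a2])[:,:,::-1])
```

```text
{'hex.070': (np.float64(0.5518065888775211), np.float64(0.18767064669222203), np.float64(41.56085845062263), np.float64(-100.2048071275675)), 'stud2': (np.float64(0.5514636653282123), np.float64(0.18764756459497206), np.float64(0.010674967880691588))}
[0.501  0.1827 0.1677] -82.07860311452289 0.04990061815200848
```

View pics/w5.png

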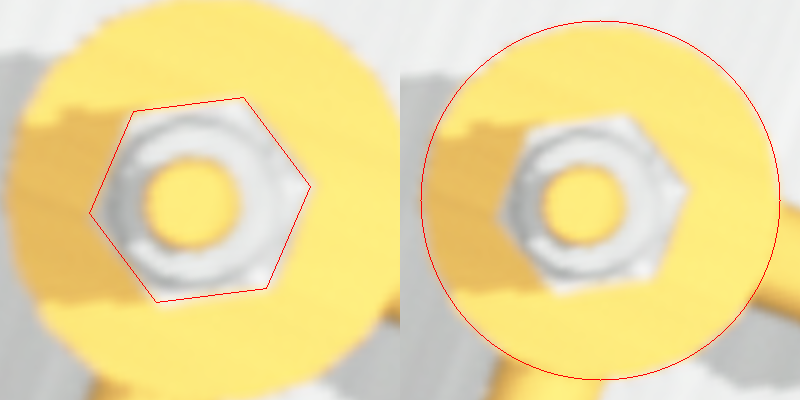

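The reference hexagon and flange circle land on the nut at (0.5515, 0.1878), yaw 37°. Moving socket 2 over it.

{"method": "carry_out", "body": {"plan": "0.0253 0.001 0 0.4;0.0253 0.001 0 0.4;0 0 0 0;0 0 0.005 0;0 0 0.006 0;0 0 0.006 0;0 0 0.006 0;0 0 0.004 0;0 0 0 0;0 0 0 0"}}

```text
time_s: 16.55
tool_pos: [0.5522, 0.1857, 0.1403]
eef_rot: [0.999, 0.054, -0.0, 0.0]
wrist_force: [0.9, -0.1, -2.2]
finger_gap: 0.0235
grasp_force: 40.0
```

```bash
cat > d.py <<'E'
from h import *
np.set_printoptions(precision=4,suppress=True)
s=readout.sense();M,a=yaw(s["eef_rot"]);print(s["time_s"],s["tool_pos"],a,s["wrist_force"],s["ft_torque"],M[2])
print(M.T@(np.array([.5515,.1878,s["tool_pos"][2]])-s["tool_pos"]))
E
python3 d.py
```

```text
16.55 [0.5522 0.1857 0.1403] -83.7835584449774 [ 0.9369 -0.0931 -2.2277] [0.0047 0.0221 0.0016] [-0.0003  0.0001 -1.    ]
[-0.0004 -0.0022 -0.    ]
```

Run:
```python
from h import *
np.set_printoptions(precision=4,suppress=True)
for i in range(5):
    viewer.snapshot("top");s=readout.sense();M,a=yaw(s["eef_rot"]);print(s["time_s"],s["tool_pos"],a)
```

```text
16.6 [0.5523 0.1857 0.1405] -83.78326474861919
16.65 [0.5524 0.1857 0.1406] -83.78776674751181
16.7 [0.5524 0.1857 0.1406] -83.78916773867144
16.75 [0.5524 0.1857 0.1406] -83.7907330926199
16.8 [0.5524 0.1857 0.1406] -83.78462320238181
```

{"method": "carry_out", "body": {"plan": "-0.0005 -0.0021 0 -0.8;0 0 0 0;0 0 0.003 0;0 0 0.003 0;0 0 0.003 0;0 0 0.003 0;0 0 0.002 0;0 0 0.002 0;0 0 0 0;0 0 0 0"}}

```text
time_s: 17.8
tool_pos: [0.5555, 0.1896, 0.1279]
eef_rot: [0.998, 0.061, 0.004, -0.002]
wrist_force: [1.5, 0.6, 25.0]
finger_gap: 0.0234
grasp_force: 40.1
```

```bash
python3 d.py
```

```text
17.8 [0.5555 0.1896 0.1279] -82.98444127808389 [ 1.5006  0.5575 24.9905] [ 0.1908 -0.1066  0.0061] [ 0.009  -0.0028 -1.    ]
[-0.0042  0.0013 -0.    ]
```

Socket 2 perches as well, so back to the tray with it.

{"method": "carry_out", "body": {"plan": "0 0 -0.03 0;0 0 -0.03 0;-0.012 0.0469 0 0;-0.012 0.0469 0 0;-0.012 0.0469 0 0;-0.012 0.0469 0 0;-0.012 0.0469 0 0;-0.012 0.0469 0 0;-0.012 0.0469 0 0;-0.012 0.0469 0 0"}}

```text
time_s: 18.8
tool_pos: [0.5016, -0.1983, 0.1843]
eef_rot: [0.998, 0.061, 0.0, 0.0]
wrist_force: [1.0, -0.3, -2.9]
finger_gap: 0.0236
grasp_force: 40.0
```

{"method": "carry_out", "body": {"plan": "0 0 0.025 0;0 0 0.025 0;0 0 0.025 0;0 0 0.025 0;0 0 0.016 0;0 0 0.005 0;0 0 0.003 0;0 0 0.001 0;0 0 0.001 0;0 0 0 0"}}

```text
time_s: 19.8
tool_pos: [0.5025, -0.1966, 0.059]
eef_rot: [0.998, 0.061, 0.001, 0.0]
wrist_force: [-0.1, 0.5, -2.8]
finger_gap: 0.0233
grasp_force: 40.0
```

```bash
python3 d.py
```

```text
19.8 [ 0.5025 -0.1966  0.059 ] -82.98891506774449 [-0.1309  0.4677 -2.7513] [ 0.0482  0.0099 -0.0241] [ 0.001   0.0005 -1.    ]
[ 0.0956 -0.3755 -0.0001]
```

{"method": "carry_out", "body": {"plan": "0 0 0.001 0;0 0 0.001 0;0 0 0.001 0;0 0 0.0005 0;0 0 0 0;0 0 0 0;0 0 0 0;0 0 0 0;0 0 0 0;0 0 0 0"}}

```text
time_s: 20.8
tool_pos: [0.5032, -0.1969, 0.0579]
eef_rot: [0.998, 0.061, 0.002, 0.001]
wrist_force: [-5.2, 1.8, 33.4]
finger_gap: 0.0232
grasp_force: 40.0
```

{"method": "carry_out", "body": {"plan": "0 0 -0.002 0;0 0 0 0;0 0 0 0;0 0 0 0;0 0 -0.005 0;0 0 -0.015 0;0 0 -0.02 0;0 0 -0.02 0;0 0 -0.02 0;0 0 -0.02 0", "jaw": 0.5}}

```text
time_s: 21.8
tool_pos: [0.5019, -0.1964, 0.1578]
eef_rot: [0.998, 0.061, -0.0, -0.0]
wrist_force: [0.6, 0.0, -0.6]
finger_gap: 0.0466
grasp_force: 0.0
```

Run:
```python
from h import *
np.set_printoptions(precision=4,suppress=True)
s=readout.sense();M,a=yaw(s["eef_rot"]);print(s["time_s"],s["tool_pos"],a,s["finger_gap"])
p=viewer.snapshot("wrist")
ims=[p["color"]]
for c in((.504,-.111),(.504,-.195),(.519,-.276)):
    x,y,h,sc,im=hexfit(p,*c,.091,.024);print(x,y,h,sc,"delta",M.T@(np.array([x,y,.057])-s["tool_pos"]))
    ims.append(cv2.resize(im,(128,128)))
cv2.imwrite("pics/w6.png",np.hstack([ims[0],np.vstack(ims[1:])])[:,:,::-1])
```

```text
21.8 [ 0.5019 -0.1964  0.1578] -82.98428148459283 0.04661991652135039
0.503375 -0.111625 39.5 262.63897208253456 delta [ 0.0118 -0.0839  0.1008]
0.500125 -0.19775 36.5 222.17509188217852 delta [-0.0019  0.0012  0.1008]
0.516375 -0.279625 34.0 280.01968776712033 delta [0.0042 0.0844 0.1008]
```

View pics/w6.png

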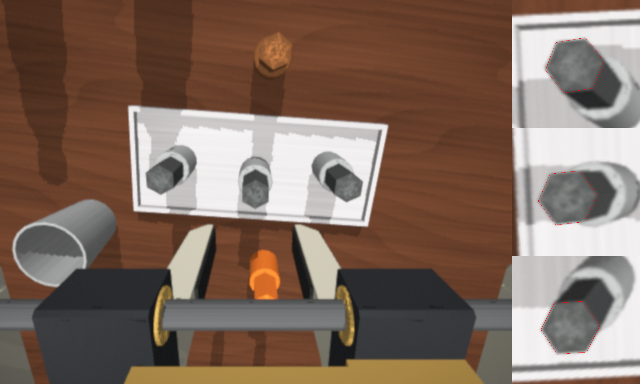

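Both tried sockets stand upright in the tray, at (255,185) and (340,180). Moving above the third at about (0.516, -0.279) to check its yaw from near.

{"method": "carry_out", "body": {"plan": "0.0014 0.0281 0 0;0.0014 0.0281 0 0;0.0014 0.0281 0.005 0;0 0 0.01 0;0 0 0.01 0;0 0 0 0;0 0 0 0;0 0 0 0;0 0 0 0;0 0 0 0"}}

```text
time_s: 22.85
tool_pos: [0.5168, -0.2793, 0.1323]
eef_rot: [0.998, 0.061, 0.0, 0.0]
wrist_force: [0.3, -1.3, 0.4]
finger_gap: 0.0464
grasp_force: 0.0
```

Run:
```python
from h import *
np.set_printoptions(precision=4,suppress=True)
s=readout.sense();M,a=yaw(s["eef_rot"]);print(s["time_s"],s["tool_pos"],a,s["finger_gap"])
p=viewer.snapshot("wrist")
ims=[]
for z in(.091,.0915):
    x,y,h,sc,im=hexfit(p,.5164,-.279,z,.024,half=.022 if z>.091 else .03);print(x,y,h,sc,"delta",M.T@(np.array([x,y,.057])-s["tool_pos"]))
    ims.append(cv2.resize(im,(400,400)))
cv2.imwrite("pics/w7.png",np.hstack(ims)[:,:,::-1])
```

```text
22.85 [ 0.5168 -0.2793  0.1323] -82.95311571913894 0.04639391461703349
0.5162749999999999 -0.2795 34.0 223.87175968764896 delta [-0.0006  0.0001  0.0753]
0.5164 -0.2793666666666667 34.0 185.481778039696 delta [-0.0004 -0.      0.0753]
```

View pics/w7.png

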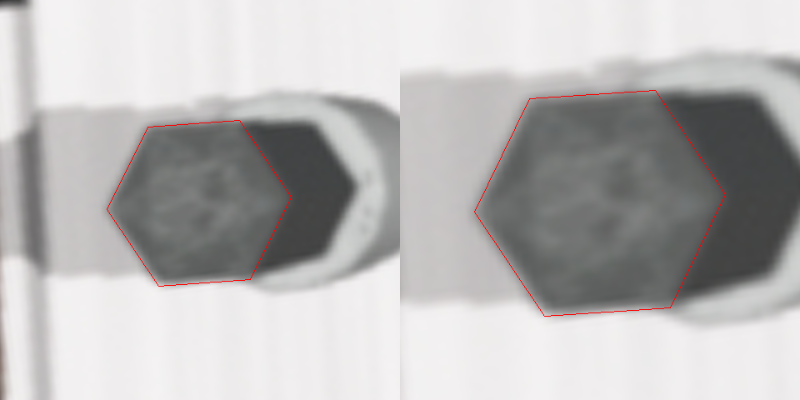

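The fit is clean, with a normal at 34°. Grasping the third socket.

{"method": "carry_out", "body": {"plan": "-0.0005 0 0.012 1.5;0 0 0.012 1.5;0 0 0.012 0;0 0 0.012 0;0 0 0.012 0;0 0 0.01 0;0 0 0.005 0;0 0 0 0;0 0 0 0;0 0 0 0"}}

```text
time_s: 23.9
tool_pos: [0.5164, -0.2798, 0.0574]
eef_rot: [0.999, 0.035, 0.0, 0.0]
wrist_force: [-0.2, -0.1, 0.6]
finger_gap: 0.0466
grasp_force: 0.0
```

{"method": "carry_out", "body": {"plan": "0 0 0 0;0 0 0 0;0 0 0 0;0 0 0 0;0 0 0 0;0 0 0 0;0 0 -0.01 0;0 0 -0.03 0;0 0 -0.04 0;0 0 -0.04 0", "jaw": 0}}

```text
time_s: 24.9
tool_pos: [0.5152, -0.2792, 0.178]
eef_rot: [0.999, 0.035, -0.001, -0.0]
wrist_force: [0.9, -0.5, -3.5]
finger_gap: 0.0235
grasp_force: 40.0
```

```bash
python3 d.py
```

```text
24.9 [ 0.5152 -0.2792  0.178 ] -85.98239880245451 [ 0.9247 -0.5266 -3.482 ] [-0.0108 -0.0355 -0.0238] [-0.0019 -0.001  -1.    ]
[ 0.0689 -0.4633  0.0004]
```

{"method": "carry_out", "body": {"plan": "0.0069 -0.0463 0 0;0.0069 -0.0463 0 0;0.0069 -0.0463 0 0;0.0069 -0.0463 0 0;0.0069 -0.0463 0 0;0.0069 -0.0463 0 0;0.0069 -0.0463 0 0;0.0069 -0.0463 0 0;0.0069 -0.0463 0 0;0.0068 -0.0463 0 0"}}

```text
time_s: 25.9
tool_pos: [0.5517, 0.1888, 0.1771]
eef_rot: [0.999, 0.035, -0.0, 0.0]
wrist_force: [1.2, 0.4, -2.6]
finger_gap: 0.0236
grasp_force: 40.0
```

{"method": "carry_out", "body": {"plan": "0 0 0 -1.5;0 0 0.006 -1.5;0 0 0.008 0;0 0 0.008 0;0 0 0.008 0;0 0 0.005 0;0 0 0 0;0 0 0 0;0 0 0 0;0 0 0 0"}}

```text
time_s: 26.9
tool_pos: [0.5526, 0.1872, 0.1422]
eef_rot: [0.998, 0.061, 0.0, -0.0]
wrist_force: [-0.1, 0.6, -3.6]
finger_gap: 0.0236
grasp_force: 40.0
```

```bash
python3 d.py
```

```text
26.9 [0.5526 0.1872 0.1422] -82.98194741471801 [-0.1393  0.621  -3.5662] [0.0531 0.05   0.0817] [ 0.0006 -0.0002 -1.    ]
[-0.001  -0.0007 -0.    ]
```

{"method": "carry_out", "body": {"plan": "-0.001 -0.0007 0 0;0 0 0 0;0 0 0.003 0;0 0 0.003 0;0 0 0.003 0;0 0 0.003 0;0 0 0.003 0;0 0 0.003 0;0 0 0 0;0 0 0 0"}}

```text
time_s: 27.9
tool_pos: [0.5513, 0.1876, 0.1238]
eef_rot: [0.998, 0.061, -0.0, 0.0]
wrist_force: [-0.1, -1.4, -3.3]
finger_gap: 0.0234
grasp_force: 40.0
```

```bash
python3 d.py
```

```text
27.9 [0.5513 0.1876 0.1238] -82.98495771842667 [-0.1342 -1.4127 -3.3297] [ 0.085  -0.038  -0.0013] [-0.0002  0.0001 -1.    ]
[ 0.0002 -0.0002 -0.    ]
```

It passes the perch height with no contact force, so this one fits. Lowering to the flange.

{"method": "carry_out", "body": {"plan": "0 0 0.002 0;0 0 0.002 0;0 0 0.002 0;0 0 0.002 0;0 0 0.002 0;0 0 0.001 0;0 0 0.001 0;0 0 0.0005 0;0 0 0 0;0 0 0 0"}}

```text
time_s: 28.9
tool_pos: [0.5516, 0.1877, 0.1121]
eef_rot: [0.998, 0.061, 0.0, -0.0]
wrist_force: [-2.2, -0.3, 6.1]
finger_gap: 0.0233
grasp_force: 40.0
```

```bash
python3 d.py
```

```text
28.9 [0.5516 0.1877 0.1121] -82.98907114558178 [-2.164  -0.2983  6.113 ] [-0.1798  0.474   0.0335] [ 0.0008 -0.0002 -1.    ]
[-0.0001 -0.0001 -0.    ]
```

Run:
```python
from h import *
p=viewer.snapshot("scene")
for r in viewer.landmark_of(p,"socket_a_mid"): print(round(r["conf"],2),np.round(r["location"],1),atz(p,r["location"],.048)[:2],atz(p,r["location"],.103)[:2])
s=readout.sense();print(s["tool_pos"],s["wrist_force"],abs(s["joint_vel"]).max())
print(arm.sign_off())
```

```text
0.92 [204.6 157.5] [ 0.61608025 -0.19720334] [ 0.6306519  -0.15390237]
0.8 [284.4 119. ] [ 0.38010659 -0.20805552] [ 0.4127679  -0.16392263]
0.72 [244.2 138.2] [ 0.50314823 -0.20294844] [ 0.52637721 -0.15920706]
[0.55155794 0.18771123 0.11209855] [-1.92860684 -1.90724789  6.72338768] 0.0011124279753717426
the job is handed in; nothing more can be done
None
```

The third socket I tried fits: it is fully down on the nut, upright and still held in the gripper. The two that did not fit stood upright in the tray when I last viewed it, and the job is handed in (no verdict returned).

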